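Set the budgie seed dispenser's portion slide to its green mark from the closed side

TASK

Set the seed dispenser's yellow portion slide so that its red pointer stands at the green marker, not the blue one. The black knob has free play in the slide, so take it out as always: first draw the slide back towards the hopper until the pointer is at least 2 cm short of the green marker, then push it open up to the marker, stop there with the play still taken up in the opening direction, and let go. Leave the glass bowl where it stands.

Things in the scene. Friction and masses are not known exactly. Their poses are not given: they have to be found in the camera images.
- pointer (a point): Tip of the red pointer on the yellow slide (62 x 70 mm plate, top 40 mm above the table) of the white fixed dispenser (bed 100 x 370 x 30 mm). Axes: y = opening direction, away from the clear, blue-lidded hopper (147 mm high); x = across the bed to the markers; z up. Slide: 130 mm travel, 2 N friction, stays where left, starts open beyond both markers. Tip 40 mm above the table.
- knob_grip (a point): On the axis of the slide's round black knob (26 mm wide), 72 mm above the table; its side is free from 51 to 93 mm. 55 mm to -x of the pointer. It has 24 mm free play along y (0.2 N): from 12 mm behind to 12 mm ahead of the pointer; only at these ends does it drag the slide. Pulled back it trails at -12 mm; pushed open it leads at +12 mm (play taken up opening).
- green_mark: Green marker, fixed upright clip, 12 mm wide along the bed (top 22), 26 deep, 44 high, at the bed's far edge. Origin at table height, mid-width; axes parallel to the pointer's (+y = opening): the pointer is at the mark when its y here is 0. A like blue marker, for another bird, stands 25 mm or more away on either side. The slide can be drawn back at least 33 mm short of the green one.
- bowl: Small clear glass bowl, 100 mm across the rim, 45 mm high, loose on the table left of the dispenser. Origin at the centre of its underside.
Things that resemble listed ones, but are neither listed nor needed, are in the scene too. Of the things that look like the green_mark, the middle-sized one is meant.

How it is judged:
By the outcome, as a careful person would: the job done as asked, in the order asked, and still so for the second after the job is handed in, with the robot touching nothing.
It also fails if it takes over 32 s, if anything falls off the work surface, if the arm or the gripper's body presses on something with over 40 N, if the wrist force passes 120 N, or if a joint passes its speed limit or range.

ROBOT

A 6-joint arm with a two-finger parallel gripper is mounted at the origin on the work surface. World frame = base frame: x ahead of the robot, y to its left, z up, the work surface at z = 0. Lengths are in mm, angles in rad, forces in N, time in s.
With the tool pointing down it reaches from about 350 to 775 mm from the base axis. Payload 7.3 kg.
Tool frame: the origin (TCP) lies at the very end of the fingers, on their centre line; the grasp point (between the pads) lies 19 mm behind it; z points along the fingers, y is the line along which they close (so a half turn about z gives the same grasp; the last joint's range is limited). The gripper opens to 92 mm and grips with 3 to 60 N. Pads are 19 mm wide; open, the fingers measure 130 mm over their backs; the gripper's body (75 mm by 190 mm) begins 47 mm behind the grasp point.
Start: joints at [1.147, 0.342, 1.524, -0, 1.275, -0.146], TCP at [143.961, 504.896, 226.741] pointing down, gripper open.
Joint ranges: [-2.53, 2.53], [-0.77, 2.02], [0.04, 2.7], [-1, 4.14], [0.28, 2.66], [-3.11, 3.11]. Speed limits (rad/s): [2.57, 2.57, 3.14, 3.14, 3.14, 3.14].

INTERFACE

Orientations are given as [roll, pitch, yaw] about the fixed x, y, z axes, in that order (R = Rz(yaw) Ry(pitch) Rx(roll)).
In Python, from plant import bot gives the robot as it stands.
- The arm moves only by the tool jog_arm, never from a script. Its argument "targets" is a list of rows, each an object with "xyz": the shift along the tool's x, y, z as a fraction of full scale, a list of three; "spin": the turn about the tool's z as a fraction of full scale. In form: [{"xyz": [x, y, z], "spin": spin}, ...]. A call has exactly 10 rows; each row shifts and turns the commanded pose from where the row before left it, along the tool's axes as they then stand; what a row does not reach is not made up. Full scale, the value 1, is 80 mm for a shift and 0.1 rad for a turn. A row lasts 1/8 s, in which the tool goes at most 62.5 mm and 10.7 degrees, less where a joint would pass 70% of its speed; a pose out of reach is approached as far as the arm can. A call with a number of a shift or a turn outside -1 to 1 is refused whole. A call with a gripper value outside its range is refused whole. "gripper" is the opening in per cent of the stroke, from 0 (shut) to 100 (fully open), set as the call begins (left out, the last holds). The fingers move at their own pace and stop on an object; the grip force is fixed at half the most. Time passes only in rows, so rows that do not move let the fingers close, or fill a call up. It gives the time, the measured TCP pose, the force, the opening and the grip force at its end, in the units of the state.
- bot.get_obs(): the state, without advancing time (a new reading comes with each control period).
- bot.capture(name): name is "scene" or "top" or "wrist"; returns the picture (480x640x3 uint8, blue, green, red); there is no depth.
- bot.get_calibration(name): a dict with "vfov" (degrees; the focal length in pixels is half the picture's height over the tangent of half this angle, whatever the lens; pixels are square), "cx", "cy" (the principal point, pixels), "k1" (the pictures are not rectified: a ray, as slopes to the right and down, at radius r is drawn at 1 + k1 r^2 times it, then the intrinsics apply), "eye" and "rotation" of the camera in the world. Camera axes: x right, y down, z forward; pixel columns grow to the right and rows downward; lengths in mm; the calibration is good to about 2 mm. A picture is of the moment at which its call begins: read the wrist's pose just before it. get_calibration takes no time and is no camera call; for the wrist camera it gives the pose at the moment of the call.
- bot.close_job(): hands the job in; it is judged then, once.
The state is a dict: "time": time; "joint_positions": joint angles; "dq": joint speeds; "tau": joint torques, N m; "tool_pos": TCP position; "tcp_rot": TCP orientation; "contact_force": force on the tool from outside, world axes, zero at the start; "moment": the same for the moment, N m; "grip_width": finger opening in mm; "finger_force": force on a finger pad.
Only numpy, scipy, OpenCV 4.12 (cv2) and the standard library are available. Lean on these libraries where they do the work, as an engineer would, in place of code of your own. Each camera call takes 0.05 s, during which the arm holds its last target. There are 200 camera calls.

## Working session

There is one attempt and no reset: what is moved stays moved. The work goes in short steps, Python scripts to look and compute and a tool call to move; the robot and the scene stay as the last step left them, time stands still between calls to the robot, and variables do not carry over. Pictures are saved under pics/ and viewed, at most 10 in all, crops included, and the job is handed in when it is done.

Besides the shell and the picture viewer there is one more tool, called after "Call:" in YAML: its name, and indented under it one key for each argument. jog_arm: Moves the arm, as the interface text tells. Shift numbers are shares of 80 mm and turn numbers shares of 0.1 rad, none past 1 either way. Its arguments: {"type":"object","properties":{"targets":{"type":"array","items":{"type":"object","properties":{"xyz":{"type":"array","items":{"type":"number"}},"spin":{"type":"number"}}}},"gripper":{"type":"number"}},"required":["targets"]}

```bash
mkdir -p pics
cat > h.py <<'E'
import numpy as np,cv2
from plant import bot
def K(c):
    f=240/np.tan(np.radians(c["vfov"])/2); return np.array([[f,0,c["cx"]],[0,f,c["cy"]],[0,0,1.]])
def ray(c,uv):
    k=K(c); d=(np.array(uv,float)-[c["cx"],c["cy"]])/k[0,0]; s=d.copy()
    for _ in range(30): s=d/(1+c["k1"]*(s@s))
    return np.array(c["rotation"])@np.array([s[0],s[1],1])
def hit(c,uv,z):
    e=np.array(c["eye"],float); r=ray(c,uv); return e+r*(z-e[2])/r[2]
def proj(c,p):
    q=np.array(c["rotation"]).T@(np.array(p,float)-c["eye"]); s=q[:2]/q[2]
    return s*(1+c["k1"]*(s@s))*K(c)[0,0]+[c["cx"],c["cy"]]
E
python3 - <<'E'
from h import *
import json
a={}
for n in("scene","top"):
    a[n]=bot.get_calibration(n); cv2.imwrite(f"pics/{n}0.png",bot.capture(n)); print(n,a[n])
o=bot.get_obs();print(o)
E
```

```text
scene {'vfov': 42.74989701020538, 'cx': 311.25938558882973, 'cy': 238.15394603457807, 'k1': -0.08752188612753245, 'eye': array([1106.0681903 , -213.96449372,  746.43419871]), 'rotation': array([-2.39688184, -0.00307261,  0.91121293])}
top {'vfov': 44.79589497648188, 'cx': 314.67928379330556, 'cy': 236.46837740702603, 'k1': 0.01865522732560755, 'eye': array([487.7560503 , 175.18359089, 940.44017716]), 'rotation': array([-3.01701997, -0.01100983, -1.55614191])}
{'time': 0.1, 'joint_positions': array([ 1.14700400e+00,  3.42673374e-01,  1.52488522e+00,  9.08338510e-06,
        1.27536863e+00, -1.46016839e-01]), 'dq': array([ 1.81469724e-04, -2.80654444e-03, -3.04593364e-03,  7.58776186e-04,
        6.46806298e-07, -2.49880619e-03]), 'tau': array([ 1.93827822e-03, -4.32003057e+01, -2.44695801e+01,  7.20284041e-02,
        5.27072826e-02, -3.15952730e-05]), 'tool_pos': array([143.80867533, 504.57036861, 226.11655355]), 'tcp_rot': array([-3.14027355e+00, -2.02771920e-04,  2.86381438e+00]), 'contact_force': array([-0.4307427 ,  0.80595181, -0.86801105]), 'moment': array([0.04808117, 0.02596496, 0.00777158]), 'finger_force': 0.0, 'grip_width': 91.60926871053775}
```

View pics/top0.png

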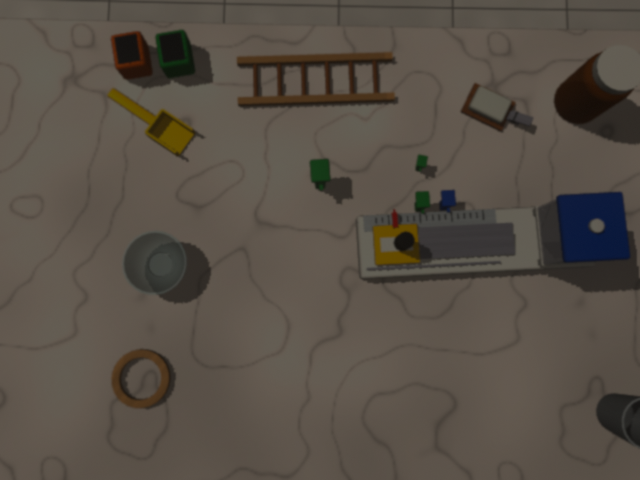

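View pics/scene0.png

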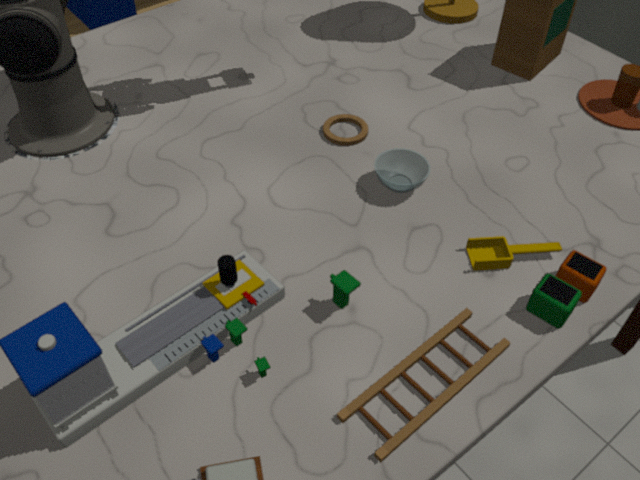

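The top view shows the following:
- **Slide:** the yellow slide is at (397,245), its red pointer at (395,217) and the black knob at (404,241). The hopper is on the right, so opening runs image-left, roughly world +y.
- **Green candidates:** large clip (320,172), small clip (422,161), clip at the bed edge (422,200), and the green box (175,52). The one at the bed edge (422,200) is the middle-sized clip.
- **Other items:** the blue marker is at (448,198) and the bowl at (155,263).

I'll check the choice in a close crop.

```bash
sed -i 's/np.array(c\["rotation"\])/R(c)/g; s/^def K/from scipy.spatial.transform import Rotation as Ro\ndef R(c): return Ro.from_euler("xyz",c["rotation"]).as_matrix()\ndef K/' h.py
python3 - <<'E'
from h import *
im=cv2.imread("pics/top0.png")
cv2.imwrite("pics/crop0.png",cv2.resize(cv2.convertScaleAbs(im[145:285,300:460],alpha=1.6),None,fx=4,fy=4,interpolation=cv2.INTER_CUBIC))
c=bot.get_calibration("top");s=bot.get_calibration("scene")
for n,uv,z in [("ptr",(395,217),40),("knobtop",(404,241),93),("mark",(422,200),44),("blue",(448,198),44),("bedNL",(357,215),30),("bedNR",(538,208),30),("big",(320,170),44),("small",(422,161),30)]:
    p=hit(c,uv,z);print(n,p.round(1),"in scene",proj(s,p).round())
E
```

```text
ptr [633.4  41.5  40. ] in scene [249. 300.]
knobtop [589.4  36.3  93. ] in scene [225. 259.]
mark [ 6.604e+02 -2.000e-01  4.400e+01] in scene [234. 326.]
blue [664.2 -41.   44. ] in scene [210. 343.]
bedNL [637.2 100.3  30. ] in scene [284. 286.]
bedNR [ 653.1 -187.1   30. ] in scene [111. 400.]
big [705.7 160.1  44. ] in scene [345. 290.]
small [726.6  -3.5  30. ] in scene [260. 365.]
```

View pics/crop0.png

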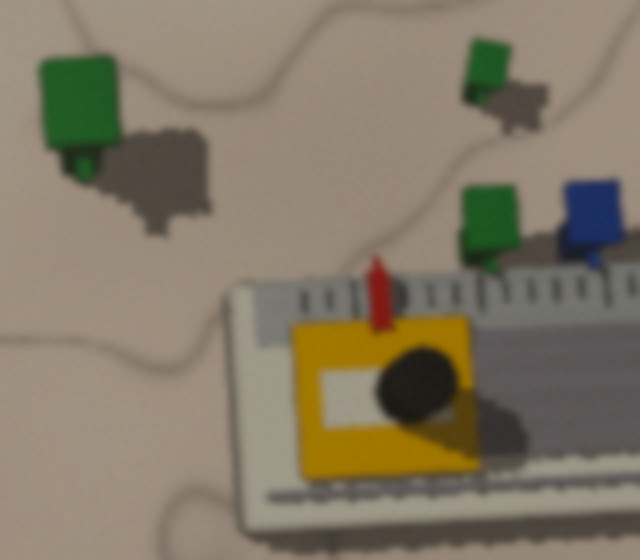

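The crop confirms it. The bed-edge clip at crop (490,218) is mid-sized between the large one (80,100) and the small one (488,68). The pointer tip is at crop (378,260). Next I move above the knob.

Call:
jog_arm:
  targets:
    - {"xyz":[-0.66,-0.39,0],"spin":0}
    - {"xyz":[-0.66,-0.39,0],"spin":0}
    - {"xyz":[-0.66,-0.39,0],"spin":0}
    - {"xyz":[-0.66,-0.39,0],"spin":0}
    - {"xyz":[-0.66,-0.39,0],"spin":0}
    - {"xyz":[-0.66,-0.39,0],"spin":0}
    - {"xyz":[-0.66,-0.39,0],"spin":0}
    - {"xyz":[-0.66,-0.39,0],"spin":0}
    - {"xyz":[-0.66,-0.39,0],"spin":0}
    - {"xyz":[-0.36,-0.2,0],"spin":0}

```text
time: 1.35
tool_pos: [548.7, 78.6, 226.0]
tcp_rot: [-3.141, -0.001, 2.861]
contact_force: [0.3, 0.4, -0.0]
grip_width: 92.1
finger_force: 0.0
```

Call:
jog_arm:
  targets:
    - {"xyz":[0,0,0],"spin":-0.85}
    - {"xyz":[0,0,0],"spin":-0.85}
    - {"xyz":[0,0,0],"spin":-0.85}
    - {"xyz":[0,0,0],"spin":-0.8}
    - {"xyz":[0,0,0],"spin":0}
    - {"xyz":[0,0,0],"spin":0}
    - {"xyz":[0,0,0],"spin":0}
    - {"xyz":[0,0,0],"spin":0}
    - {"xyz":[0,0,0],"spin":0}
    - {"xyz":[0,0,0],"spin":0}

```text
time: 2.6
tool_pos: [547.2, 81.3, 226.7]
tcp_rot: [3.142, 0.0, -3.084]
contact_force: [-0.4, 0.3, 0.6]
grip_width: 91.9
finger_force: 0.0
```

Run:
```python
from h import *
c=bot.get_calibration("wrist");cv2.imwrite("pics/w1.png",bot.capture("wrist"))
import pickle;pickle.dump(c,open("w1.pkl","wb"))
o=bot.get_obs();print(c,o["time"],o["tool_pos"],o["tcp_rot"])
```

```text
{'vfov': 58.7604741753358, 'cx': 313.8386199815451, 'cy': 242.20384493766934, 'k1': 0.010664650185965033, 'eye': array([474.42484931,  76.15880889, 384.09498567]), 'rotation': array([2.86719969e+00, 6.02267026e-04, 1.62782666e+00])} 2.65 [547.25788719  81.25362931 226.73522437] [ 3.14151748e+00  8.63492302e-05 -3.08447194e+00]
```

View pics/w1.png

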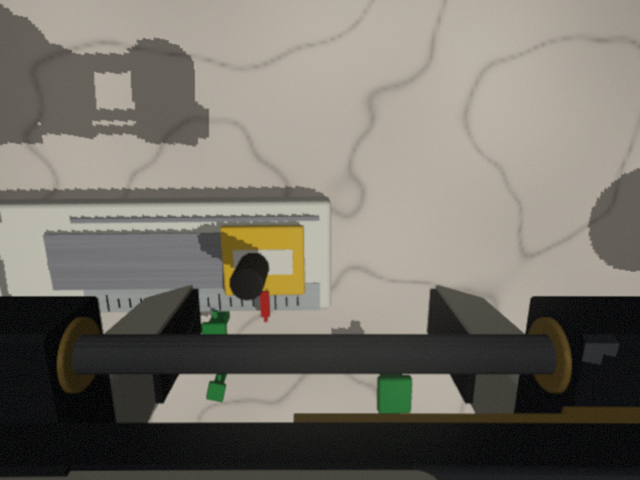

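The wrist view shows the slide's yellow plate with corners near (222,226) and (303,294), the knob top at (245,280), the pointer tip at (266,320) and the green clip at about (215,325), partly hidden.

Run:
```python
from h import *
import pickle
c=pickle.load(open("w1.pkl","rb")); t=bot.get_calibration("top")
P={}
for n,uv,z in [("ptr",(265.5,320.5),40),("knobtop",(246,285),93),("knobbase",(253,263),51),("bedA",(10,204),30),("bedB",(329,202),30),("slotA",(70,218.5),30),("slotB",(318,217.5),30),("plTL",(222,226),40),("plTR",(302.5,226),40),("plBR",(304,294),40),("plBL",(222,295),40)]:
    print(n,hit(c,uv,z).round(1))
print("top:")
for n,uv,z in [("ptr",(394.5,209.7),40),("mark",(422.6,199.5),44),("blue",(448.2,197.5),44),("plTL",(373.3,226),40),("plTR",(417,224.5),40),("plBR",(420,263),40),("plBL",(375.8,264.5),40),("knob",(404.3,241),93),("hopL",(557,196),147)]:
    print(n,hit(t,uv,z).round(1))
```

```text
ptr [645.4  42.9  40. ]
knobtop [591.5  33.1  93. ]
knobbase [588.7  32.3  51. ]
bedA [ 555.3 -174.4   30. ]
bedB [538.2  92.3  30. ]
slotA [ 564.9 -125.8   30. ]
slotB [552.   83.9  30. ]
plTL [561.6   4.6  40. ]
plTR [557.7  71.3  40. ]
plBR [618.3  75.6  40. ]
plBL [623.3   4.6  40. ]
top:
ptr [645.   42.3  40. ]
mark [661.2  -1.2  44. ]
blue [665.  -41.3  44. ]
plTL [618.6  75.5  40. ]
plTR [622.1   7.1  40. ]
plBR [561.8   2.9  40. ]
plBL [558.4  71.5  40. ]
knob [589.4  35.8  93. ]
hopL [ 649.2 -167.4  147. ]
```

Bed direction is ŷ≈(-0.06, 0.998). The pointer stands about 45 mm beyond green, and the knob is 55 mm to its -x and 5 mm behind, which fits the description. I descend and grip along y.

Call:
jog_arm:
  targets:
    - {"xyz":[-0.25,-0.31,0],"spin":0}
    - {"xyz":[-0.25,-0.31,0],"spin":0}
    - {"xyz":[0,0,0.6],"spin":0}
    - {"xyz":[0,0,0.6],"spin":0}
    - {"xyz":[0,0,0.6],"spin":0}
    - {"xyz":[0,0,0.35],"spin":0}
    - {"xyz":[0,0,0],"spin":0}
    - {"xyz":[0,0,0],"spin":0}
    - {"xyz":[0,0,0],"spin":0}
    - {"xyz":[0,0,0],"spin":0}

```text
time: 3.9
tool_pos: [590.7, 34.0, 56.0]
tcp_rot: [-3.141, 0.002, -3.084]
contact_force: [-0.3, 0.6, -0.0]
grip_width: 91.5
finger_force: 0.0
```

Call:
jog_arm:
  targets:
    - {"xyz":[0,0,0],"spin":0}
    - {"xyz":[0,0,0],"spin":0}
    - {"xyz":[0,0,0],"spin":0}
    - {"xyz":[0,0,0],"spin":0}
    - {"xyz":[0,0,0],"spin":0}
    - {"xyz":[0,0,0],"spin":0}
    - {"xyz":[0,0,0],"spin":0}
    - {"xyz":[0,0,0],"spin":0}
    - {"xyz":[0,0,0],"spin":0}
    - {"xyz":[0,0,0],"spin":0}
  gripper: 0

```text
time: 5.15
tool_pos: [590.0, 34.1, 54.7]
tcp_rot: [3.142, 0.0, -3.084]
contact_force: [0.2, -0.9, 0.5]
grip_width: 25.4
finger_force: 30.0
```

The knob is gripped at 25.4 mm. I draw back 79 mm.

Call:
jog_arm:
  targets:
    - {"xyz":[0,-0.12,0],"spin":0}
    - {"xyz":[0,-0.12,0],"spin":0}
    - {"xyz":[0,-0.12,0],"spin":0}
    - {"xyz":[0,-0.12,0],"spin":0}
    - {"xyz":[0,-0.12,0],"spin":0}
    - {"xyz":[0,-0.12,0],"spin":0}
    - {"xyz":[0,-0.12,0],"spin":0}
    - {"xyz":[0,-0.14,0],"spin":0}
    - {"xyz":[0,0,0],"spin":0}
    - {"xyz":[0,0,0],"spin":0}

```text
time: 6.4
tool_pos: [595.3, -45.4, 54.7]
tcp_rot: [-3.141, 0.002, -3.085]
contact_force: [5.2, -0.3, -2.9]
grip_width: 25.7
finger_force: 30.0
```

Run:
```python
from h import *
import pickle
c=bot.get_calibration("wrist");w=bot.capture("wrist");s=bot.capture("scene")
pickle.dump(c,open("w2.pkl","wb"))
cv2.imwrite("pics/w2.png",w)
a=cv2.resize(s[230:380,150:310],(800,750))[:600]
a=cv2.resize(s[270:360,170:290],(800,600),interpolation=cv2.INTER_CUBIC);cv2.imwrite("pics/s2.png",a)
o=bot.get_obs();print(o["time"],o["tool_pos"],o["contact_force"])
```

```text
6.5 [595.26779257 -45.2630441   54.73805323] [ 4.56319004 -0.32572932 -3.63297834]
```

View pics/s2.png

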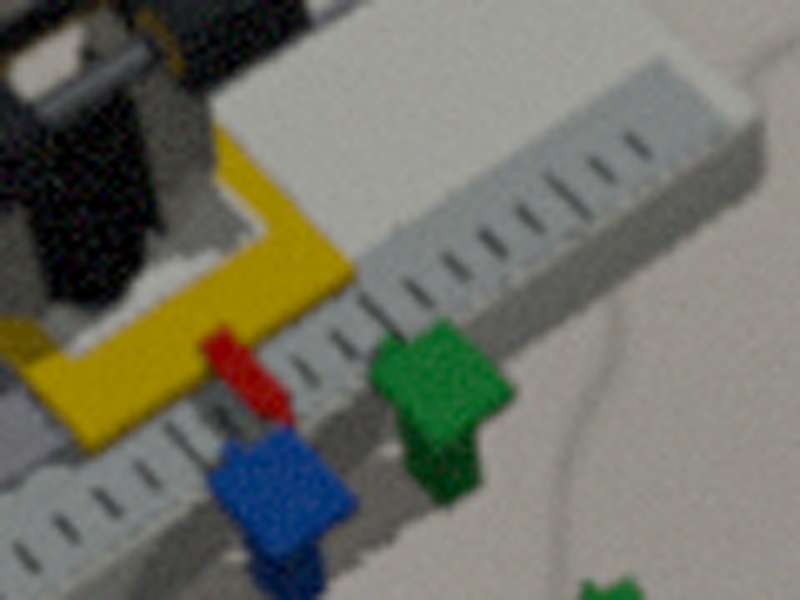

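View pics/w2.png

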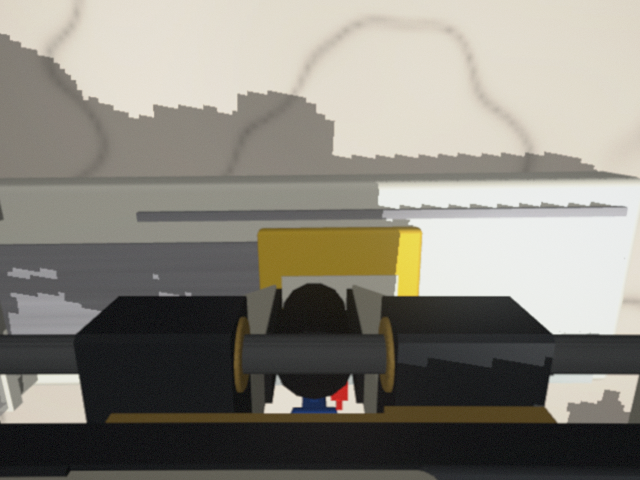

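In the scene crop the pointer tip is at (288,415), green clip top centre at (443,381) and blue at (283,492). The pointer is well short of green.

Run:
```python
from h import *
s=bot.get_calibration("scene");w=__import__("pickle").load(open("w2.pkl","rb"))
y=np.array([-.06,.998,0]);x=np.array([.998,.06,0])
for n,uv,z in [("ptr",(288,415),40),("green",(443,381),44),("blue",(283,492),44)]:
    p=hit(s,(170+uv[0]*.15,270+uv[1]*.15),z);print(n,p.round(1),x@p,y@p)
for n,uv in [("pl",(258,229)),("pr",(421,229)),("ptr",(339,409))]:
    p=hit(w,uv,40);print(n,p.round(1),x@p,y@p)
```

```text
ptr [649.6 -28.2  40. ] 646.6422233634082 -67.07995763103878
green [664.6   0.7  44. ] 663.2659525678033 -39.12612007541399
blue [667.5 -39.9  44. ] 663.7979150453344 -79.86561921779146
pl [566.5 -71.3  40. ] 561.0747403177667 -105.17020817446954
pr [562.6  -3.7  40. ] 561.2775957576864 -37.46910604168606
ptr [651.7 -31.4  40. ] 648.4668992728592 -70.4123358033808
```

Both estimates put the pointer 28 mm short of green. Opening takes 24 mm of play plus 28 mm, so 52 mm in all. I go 49 mm first, then look.

Call:
jog_arm:
  targets:
    - {"xyz":[0,0.09,0],"spin":0}
    - {"xyz":[0,0.09,0],"spin":0}
    - {"xyz":[0,0.09,0],"spin":0}
    - {"xyz":[0,0.09,0],"spin":0}
    - {"xyz":[0,0.09,0],"spin":0}
    - {"xyz":[0,0.08,0],"spin":0}
    - {"xyz":[0,0.06,0],"spin":0}
    - {"xyz":[0,0.022,0],"spin":0}
    - {"xyz":[0,0,0],"spin":0}
    - {"xyz":[0,0,0],"spin":0}

```text
time: 7.75
tool_pos: [591.9, 4.8, 54.7]
tcp_rot: [3.141, 0.0, -3.085]
contact_force: [5.6, -0.6, -3.9]
grip_width: 25.5
finger_force: 30.0
```

Run:
```python
from h import *
s=bot.capture("scene")
a=cv2.resize(s[270:360,170:290],(800,600),interpolation=cv2.INTER_CUBIC);cv2.imwrite("pics/s3.png",a)
o=bot.get_obs();print(o["time"],o["tool_pos"],o["contact_force"])
```

```text
7.8 [591.8630197    4.78798972  54.75376048] [ 4.76615715  0.2530466  -4.11118541]
```

View pics/s3.png

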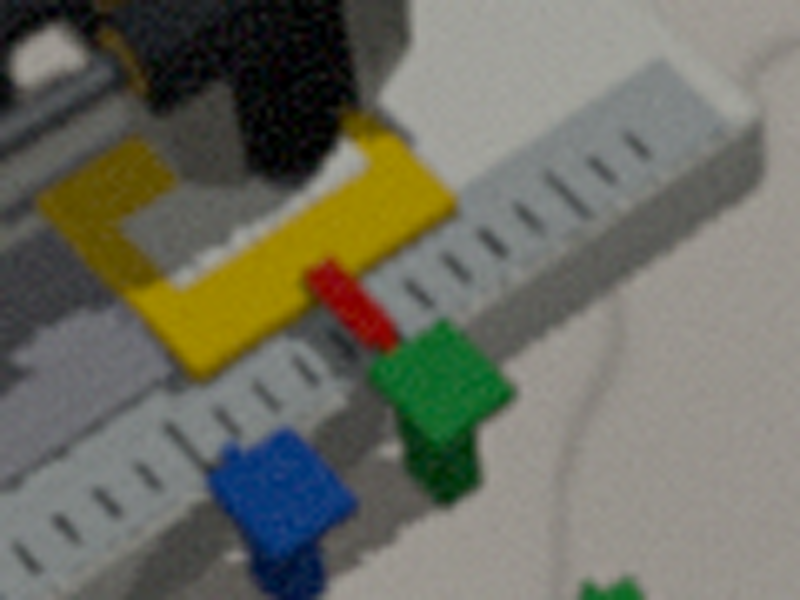

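Pointer tip is at about (393,348), nearly level with the green clip, whose top corners are (375,375), (443,322), (513,388) and (440,440).

Run:
```python
from h import *
s=bot.get_calibration("scene")
y=np.array([-.06,.998,0]);x=np.array([.998,.06,0])
for n,uv,z in [("ptr",(393,348),40),("root",(325,270),40),("root2",(216,340),40),("g1",(375,375),44),("g2",(443,322),44),("g3",(513,388),44),("g4",(440,442),44)]:
    p=hit(s,(169.6+uv[0]*.15,269.6+uv[1]*.15),z);print(n,(x@p).round(1),(y@p).round(1))
```

```text
ptr 646.4 -40.7
root 620.6 -39.8
root2 620.4 -67.7
g1 651.9 -48.9
g2 650.4 -30.3
g3 673.2 -29.3
g4 674.0 -48.6
```

About 1.4 mm is still missing, so I push that, then let go and lift.

Call:
jog_arm:
  targets:
    - {"xyz":[0,0.01,0],"spin":0}
    - {"xyz":[0,0.008,0],"spin":0}
    - {"xyz":[0,0,0],"spin":0}
    - {"xyz":[0,0,0],"spin":0}
    - {"xyz":[0,0,0],"spin":0}
    - {"xyz":[0,0,0],"spin":0}
    - {"xyz":[0,0,0],"spin":0}
    - {"xyz":[0,0,0],"spin":0}
    - {"xyz":[0,0,0],"spin":0}
    - {"xyz":[0,0,0],"spin":0}

```text
time: 9.05
tool_pos: [591.8, 5.8, 54.8]
tcp_rot: [-3.141, 0.0, -3.084]
contact_force: [5.8, -0.3, -4.4]
grip_width: 25.3
finger_force: 30.0
```

Call:
jog_arm:
  targets:
    - {"xyz":[0,0,0],"spin":0}
    - {"xyz":[0,0,0],"spin":0}
    - {"xyz":[0,0,0],"spin":0}
    - {"xyz":[0,0,0],"spin":0}
    - {"xyz":[0,0,0],"spin":0}
    - {"xyz":[0,0,0],"spin":0}
    - {"xyz":[0,0,0],"spin":0}
    - {"xyz":[0,0,0],"spin":0}
    - {"xyz":[0,0,0],"spin":0}
    - {"xyz":[0,0,0],"spin":0}
  gripper: 80

```text
time: 10.3
tool_pos: [591.6, 6.1, 54.7]
tcp_rot: [3.142, 0.0, -3.084]
contact_force: [-0.3, -0.3, -0.4]
grip_width: 73.4
finger_force: 0.0
```

Call:
jog_arm:
  targets:
    - {"xyz":[0,0,-0.2],"spin":0}
    - {"xyz":[0,0,-0.5],"spin":0}
    - {"xyz":[0,0,-0.5],"spin":0}
    - {"xyz":[0,0,-0.5],"spin":0}
    - {"xyz":[0.6,0,0],"spin":0}
    - {"xyz":[0.6,0,0],"spin":0}
    - {"xyz":[0.6,0,0],"spin":0}
    - {"xyz":[0,0,0],"spin":0}
    - {"xyz":[0,0,0],"spin":0}
    - {"xyz":[0,0,0],"spin":0}

```text
time: 11.55
tool_pos: [449.1, -2.3, 191.2]
tcp_rot: [-3.141, 0.001, -3.084]
contact_force: [0.2, 0.6, -0.3]
grip_width: 73.5
finger_force: 0.0
```

Run:
```python
from h import *
s=bot.capture("scene");t=bot.capture("top")
f=lambda i:cv2.resize(i,(400,600),interpolation=cv2.INTER_CUBIC)
a=np.hstack([f(s[250:355,200:270]),f(cv2.convertScaleAbs(t[175:280,390:460],alpha=1.6))]);cv2.imwrite("pics/f4.png",a)
o=bot.get_obs();print(o["time"],o["tool_pos"],o["contact_force"])
```

```text
11.65 [448.66060091  -2.19368147 190.6548537 ] [-0.75052497  0.07043364  0.72648202]
```

View pics/f4.png

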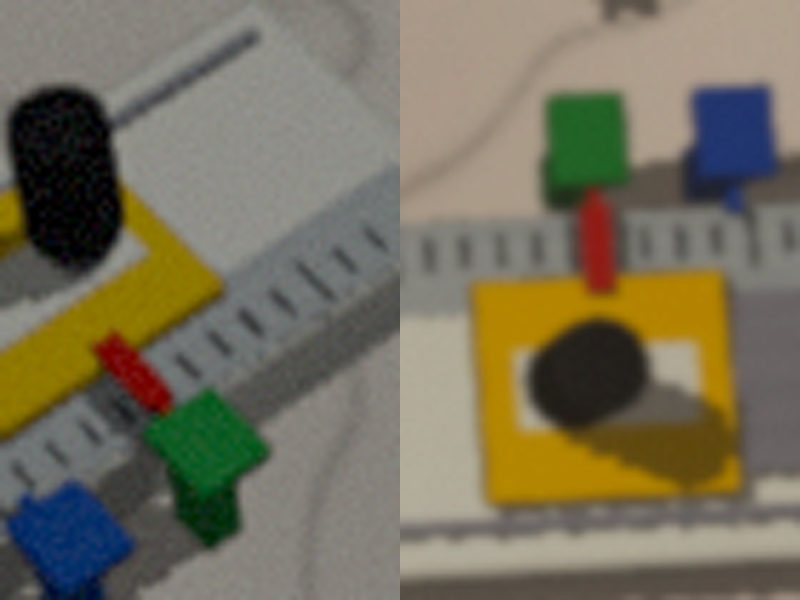

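The knob is free and at the opening end of its slot. The pointer tip is at (165,408) in the scene crop on the left and (594,188) in the top crop on the right. The green top centre is at (208,440) and (587,139).

Run:
```python
from h import *
y=np.array([-.06,.998,0]);x=np.array([.998,.06,0])
k=.175
def m(cam,u0,v0,L):
    c=bot.get_calibration(cam)
    for n,uv,z in L:
        p=hit(c,(u0-.4+uv[0]*k,v0-.4+uv[1]*k),z);print(cam,n,(x@p).round(1),(y@p).round(1))
m("scene",200,250,[("tip",(165,408),40),("root",(111,341),40),("g",(147,433),44),("g",(208,390),44),("g",(270,449),44),("g",(208,493),44)])
m("top",390,175,[("tip",(194,188),40),("root",(200,290),40),("g",(147,95),44),("g",(222,94),44),("g",(227,183),44),("g",(152,186),44),("knob",(188,373-6),93),("plL",(72,284),40),("plR",(325,274),40),("plL2",(90,502),40),("plR2",(342,492),40)])
```

```text
scene tip 645.2 -40.0
scene root 620.1 -38.2
scene g 650.8 -49.0
scene g 650.3 -30.3
scene g 674.0 -29.3
scene g 674.4 -48.2
top tip 647.7 -42.3
top root 619.4 -42.0
top g 673.5 -30.3
top g 672.8 -50.9
top g 648.1 -50.6
top g 648.1 -30.0
top knob 592.4 -26.5
top plL 622.6 -7.1
top plR 622.3 -76.5
top plL2 562.7 -8.1
top plR2 562.4 -76.8
```

The two views differ by about 1.5 mm, so I take one numeric colour-centroid check.

Run:
```python
from h import *
y=np.array([-.06,.998,0]);x=np.array([.998,.06,0])
for cam,(u0,u1,v0,v1) in {"scene":(205,255,300,350),"top":(405,440,182,230)}.items():
    c=bot.get_calibration(cam)
    im=np.mean([bot.capture(cam).astype(float) for _ in range(6)],0)[v0:v1,u0:u1]
    im=cv2.resize(im,None,fx=8,fy=8,interpolation=cv2.INTER_LINEAR)
    B,G,Rr=cv2.split(im)
    def cen(m,n,z):
        v,u=np.nonzero(m); P=np.array([hit(c,(u0+(a+.5)/8-.5,v0+(b+.5)/8-.5),z) for a,b in zip(u[::5],v[::5])])
        print(cam,n,len(u)/64,"y mean",(P@y).mean().round(2),"2-98%",np.percentile(P@y,[2,98]).round(1),"x",np.percentile(P@x,[2,98]).round(1))
    r=Rr-np.maximum(G,B); g=G-np.maximum(Rr,B)
    cen(r>.5*np.percentile(r,99.5),"red",40)
    for f in(.6,.75): cen(g>f*np.percentile(g,99),"greentop",44)
```

```text
scene red 83.140625 y mean -39.66 2-98% [-43.5 -35.8] x [618.9 644. ]
scene greentop 235.53125 y mean -40.21 2-98% [-50.1 -29.8] x [650.3 675.3]
scene greentop 205.921875 y mean -39.91 2-98% [-49.2 -30.3] x [650.8 673.8]
top red 89.21875 y mean -42.01 2-98% [-46.2 -37.8] x [619.4 644.7]
top greentop 182.828125 y mean -40.09 2-98% [-49.4 -30.8] x [649.2 671.8]
top greentop 163.109375 y mean -40.21 2-98% [-49.  -31.5] x [649.9 671.3]
```

Allowing for the pointer lying a little above 40 mm, it is about 1 mm short of green. The robot has time left, so I re-grip at the same place and push 1 mm further open.

Call:
jog_arm:
  targets:
    - {"xyz":[-0.6,0,0],"spin":0}
    - {"xyz":[-0.6,0,0],"spin":0}
    - {"xyz":[-0.6,0,0],"spin":0}
    - {"xyz":[0,0,0.5],"spin":0}
    - {"xyz":[0,0,0.5],"spin":0}
    - {"xyz":[0,0,0.5],"spin":0}
    - {"xyz":[0,0,0.2],"spin":0}
    - {"xyz":[0,0,0],"spin":0}
    - {"xyz":[0,0,0],"spin":0}
    - {"xyz":[0,0,0],"spin":0}

```text
time: 13.5
tool_pos: [592.6, 6.0, 56.3]
tcp_rot: [-3.141, 0.003, -3.084]
contact_force: [0.3, 0.3, 0.4]
grip_width: 73.8
finger_force: 0.0
```

Call:
jog_arm:
  targets:
    - {"xyz":[0,0,0],"spin":0}
    - {"xyz":[0,0,0],"spin":0}
    - {"xyz":[0,0,0],"spin":0}
    - {"xyz":[0,0,0],"spin":0}
    - {"xyz":[0,0,0],"spin":0}
    - {"xyz":[0,0,0],"spin":0}
    - {"xyz":[0,0,0],"spin":0}
    - {"xyz":[0,0,0],"spin":0}
    - {"xyz":[0,0,0],"spin":0}
    - {"xyz":[0,0,0],"spin":0}
  gripper: 0

```text
time: 14.75
tool_pos: [591.6, 6.1, 54.7]
tcp_rot: [3.142, -0.0, -3.084]
contact_force: [0.3, -1.6, -0.4]
grip_width: 25.1
finger_force: 30.0
```

Call:
jog_arm:
  targets:
    - {"xyz":[0,0.0125,0],"spin":0}
    - {"xyz":[0,0,0],"spin":0}
    - {"xyz":[0,0,0],"spin":0}
    - {"xyz":[0,0,0],"spin":0}
    - {"xyz":[0,0,0],"spin":0}
    - {"xyz":[0,0,0],"spin":0}
    - {"xyz":[0,0,0],"spin":0}
    - {"xyz":[0,0,0],"spin":0}
    - {"xyz":[0,0,0],"spin":0}
    - {"xyz":[0,0,0],"spin":0}

```text
time: 16.0
tool_pos: [591.6, 7.1, 54.7]
tcp_rot: [3.142, 0.0, -3.084]
contact_force: [-0.0, -2.6, -1.5]
grip_width: 25.2
finger_force: 30.0
```

Call:
jog_arm:
  targets:
    - {"xyz":[0,0,0],"spin":0}
    - {"xyz":[0,0,0],"spin":0}
    - {"xyz":[0,0,0],"spin":0}
    - {"xyz":[0,0,0],"spin":0}
    - {"xyz":[0,0,0],"spin":0}
    - {"xyz":[0,0,0],"spin":0}
    - {"xyz":[0,0,0],"spin":0}
    - {"xyz":[0,0,0],"spin":0}
    - {"xyz":[0,0,0],"spin":0}
    - {"xyz":[0,0,0],"spin":0}
  gripper: 80

```text
time: 17.25
tool_pos: [591.6, 7.1, 54.7]
tcp_rot: [3.141, 0.0, -3.084]
contact_force: [-0.1, -0.0, -0.1]
grip_width: 73.5
finger_force: 0.0
```

Call:
jog_arm:
  targets:
    - {"xyz":[0,0,-0.2],"spin":0}
    - {"xyz":[0,0,-0.5],"spin":0}
    - {"xyz":[0,0,-0.5],"spin":0}
    - {"xyz":[0,0,-0.5],"spin":0}
    - {"xyz":[0.6,0,0],"spin":0}
    - {"xyz":[0.6,0,0],"spin":0}
    - {"xyz":[0.6,0,0],"spin":0}
    - {"xyz":[0,0,0],"spin":0}
    - {"xyz":[0,0,0],"spin":0}
    - {"xyz":[0,0,0],"spin":0}

```text
time: 18.5
tool_pos: [449.0, -1.3, 191.1]
tcp_rot: [-3.141, 0.001, -3.084]
contact_force: [0.7, -0.3, -0.2]
grip_width: 73.5
finger_force: 0.0
```

Run:
```python
from h import *
s=bot.capture("scene");t=bot.capture("top")
f=lambda i:cv2.resize(i,(400,600),interpolation=cv2.INTER_CUBIC)
a=np.hstack([f(s[250:355,200:270]),f(cv2.convertScaleAbs(t[175:280,390:460],alpha=1.6))]);cv2.imwrite("pics/f5.png",a)
y=np.array([-.06,.998,0])
for cam,im,(u0,u1,v0,v1) in (("scene",s,(205,255,300,350)),("top",t,(405,440,182,230))):
    B,G,Rr=cv2.split(cv2.resize(im[v0:v1,u0:u1].astype(float),None,fx=8,fy=8)); r=Rr-np.maximum(G,B); v,u=np.nonzero(r>.5*np.percentile(r,99.5))
    c=bot.get_calibration(cam);print(cam,hit(c,(u0+(u.mean()+.5)/8-.5,v0+(v.mean()+.5)/8-.5),40)@y)
o=bot.get_obs();print(o["time"],o["tool_pos"])
```

```text
scene -38.481952473790244
top -40.75070214298336
18.6 [448.61835773  -1.19106966 190.68440769]
```

View pics/f5.png

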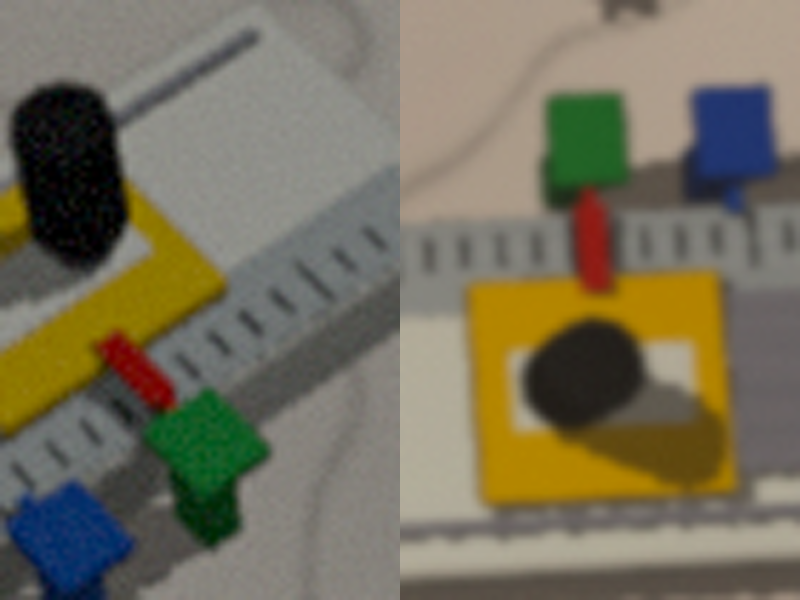

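The pointer tip is at (590,187), lined up with the green clip's centre at (587,139) to within about 1 mm. The knob is at the opening end and the gripper is clear.

```bash
python3 -c "
from plant import bot
print(bot.close_job())"
```

```text
the job is handed in; nothing more can be done
None
```

I drew the slide back to about 28 mm short of the green marker, then pushed it open to within about 1 mm of the marker by camera, with the play still taken up in the opening direction; I let go, left the bowl untouched, and handed the job in at about 18.6 s.

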